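# Switch the gas selector to the cross line

## Task

Set the gas selector to the line marked with a cross: push the upright tab of its dial round from one side, without pinching it, until the tab points squarely at the disc with the cross. Then, with the tab standing there, press the round button on the selector's housing fully down and let it come back up. Pick nothing up, and do not disturb the bottle, vials and beaker standing round the selector.

Things in the scene. Friction and masses are not known exactly. Their poses are not given: they have to be found in the camera images.
- selector: Grey flat housing of a rotary gas selector, 205 x 205 mm, top face 30 mm above the bench, fixed to the bench. Origin at the centre of its underside, straight below the dial's axis; its x axis points from the label side to the button side (roughly away from the robot), z up.
- dial (a joint): Turn of the round aluminium dial (84 mm across, top face 48 mm above the bench) about its upright axis, rad; positive is anticlockwise seen from above; at 0 the tab points along the housing's -x axis. Stops at -1.5 and +1.5. It turns smoothly against light friction (about 2.5 N pushed at the tab), has no clicks and stays where it is left.
- dial_axis (a point): The point on the dial's axis at its top face, 48 mm above the bench.
- tab_tip (a point): Top outer end of the tab, 62 mm from the dial's axis and 95 mm above the bench. The tab is an upright black fin standing on the dial, radial, reaching from 28 to 62 mm from the axis, 14 mm thick, its top 95 mm above the bench; push either flat side, 50 to 92 mm above the bench. Fingers pressing on both flat sides at once count as pinching (the rules call the flat side on the clockwise side, seen from above, dial_c2 and the opposite one dial_c3).
- tab_pointer (a point): Imagined point that turns with the dial, 80 mm from its axis in line with the middle of the tab, 34 mm above the bench: when the tab points squarely at a label disc, this point lies at the disc's centre.
- cross_mark (a point): Centre of the top of the label disc with a raised white cross (two bars, 26 x 6 mm). The four label discs are black, 36 mm across and 4 mm high, fixed on the housing with their centres 80 mm from the dial's axis, at -1.2, -0.55, +0.55 and +1.2 rad of the dial's joint in an order that changes; tops 34 mm above the bench. The others bear a single bar, two parallel bars and a ring.
- confirm (a joint): Travel of the button, m: 0 up, 0.006 fully down. A spring button, fully down at about 5 N, that comes back up when released.
- confirm_top (a point): Centre of the top of the round grey button, 30 mm across, in a black collar on the housing on the far side of the dial from the labels, 75 mm from the dial's axis; it presses straight down.
- dropper_bottle: Small brown dropper bottle, 34 mm across, 102 mm high, loose beside the selector, on its right; origin under its centre. Farther right a fixed computer monitor, over 0.3 m tall, stands at roughly x 0.40 to 0.55 and y below -0.33: an arm that starts on that side must go round it close to its own base, not across it.
- vial_a: White-capped sample vial, 28 mm across, 95 mm high, loose beside the selector; origin under its centre.
- vial_b: Another white-capped sample vial of the same size, loose beside the selector; origin under its centre.
- beaker: Clear plastic beaker, 73 mm across, 96 mm high, loose beside the selector; origin under its centre.
There are look-alikes about, which are no part of the job. Leave any blue look-alike of the vial_a alone.

How it is judged (in metres and radians):
On the way, in this order (a step that is already met when the one before it is completed fails the run):
1. the tab points at the cross disc and the dial stands still (horizontal distance between tab_pointer and cross_mark below 0.01 m and velocity of joint dial between -0.05 and 0.05 rad/s), for 0.3 s.
2. the button is pressed fully down with the tab at the cross (horizontal distance between tab_pointer and cross_mark below 0.01 m and value of joint confirm above 0.0045 m), for 0.05 s.
At the end, for the whole second after the job is handed in: The tab points at the cross disc (its pointer point, 80 mm from the axis, within 10 mm of the disc's centre, about 7 degrees), the dial is at rest, the button is up again (less than 2 mm down), and bottle, vials and beaker stand upright within 30 mm of where they were (all of step 1 and value of joint confirm below 0.002 m and distance of each of dropper_bottle, vial_a, vial_b, beaker from where it was at the start of the episode below 0.03 m and angle between each of dropper_bottle, vial_a, vial_b, beaker's own z axis and vertical below 0.2 rad); the robot touches nothing.
It fails at once if the tab is pinched: the fingers press on both of its flat sides at once (contact force between the fingers and dial_c2 above 1.5 N and contact force between the fingers and dial_c3 above 1.5 N).
It fails at once if the button is pressed while the tab does not point at the cross (value of joint confirm above 0.003 m and horizontal distance between tab_pointer and cross_mark above 0.012 m).
It fails at once if the bottle, a vial or the beaker is shifted by more than 30 mm, lifted by more than 10 mm or tipped (distance of any of dropper_bottle, vial_a, vial_b, beaker from where it was at the start of the episode above 0.03 m or height (world z) of any of dropper_bottle, vial_a, vial_b, beaker above 0.01 m or angle between any of dropper_bottle, vial_a, vial_b, beaker's own z axis and vertical above 0.3 rad).
It also fails if it takes over 64 s, if anything falls off the work surface, if the arm or the gripper's body presses on something with over 40 N, if the wrist force passes 120 N, or if a joint passes its speed limit or range.

## Robot

A 6-joint arm with a two-finger parallel gripper is mounted at the origin on the work surface; the furniture and walls round the work are solid. World frame = base frame: x ahead of the robot, y to its left, z up, the work surface at z = 0. Lengths are in mm, angles in rad, forces in N, time in s.
With the tool pointing down it reaches from about 250 to 850 mm from the base axis. Payload 12.5 kg.
Tool frame: the origin (TCP) lies midway between the tips of the shut fingers; the grasp point (between the pads) lies 19 mm behind it; z points along the fingers, y is the line along which they close (so a half turn about z gives the same grasp; the last joint's range is limited). The gripper opens to 93 mm and grips with 3 to 60 N. Pads are 15 mm wide; open, the fingers measure 128 mm over their backs; the gripper's body (75 mm by 188 mm) begins 65 mm behind the grasp point.
Start: joints at [-1.399, 0.351, 1.652, -0, 1.139, -0.085], TCP at [139.713, -531.944, 193.333] pointing down, gripper open.
Joint ranges: [-2.75, 2.75], [-0.79, 2.1], [0.01, 2.65], [-1.57, 4.71], [0.07, 3.14], [-2.87, 2.87]. Speed limits (rad/s): [2.22, 2.22, 2.79, 3.14, 3.14, 3.14].

## Interface

Orientations are given as a 3x3 rotation matrix whose columns are the frame's x, y, z axes.
In Python, from bench import robot gives the robot as it stands. The module is installed in compiled form; this text tells all that it offers.
- The arm moves only by the tool play_rows, never from a script. Its argument "plan" is a list that holds one entry, the list of rows, each a list of 7 numbers: the shift along the tool's x, y, z in mm, then the turn, a rotation vector about the tool's x, y, z in degrees, then the finger opening in mm, from 0 to 93. In form: [[[x, y, z, ax, ay, az, hand], ...]]. A call has 1 to 12 rows; each row shifts and turns the commanded pose from where the row before left it, along the tool's axes as they then stand; what a row does not reach is not made up. A row lasts 1/8 s, in which the tool goes at most 62.5 mm and 10.7 degrees, less where a joint would pass 70% of its speed; a pose out of reach is approached as far as the arm can. A call is refused whole if a number of a shift passes 62.5 or a number of a turn 10.7, either way. A call with a gripper value outside its range is refused whole. The fingers move at their own pace and stop on an object; "squeeze" is the grip in N (left out, the last holds). Time passes only in rows, so rows that do not move let the fingers close. It gives the time, the measured TCP pose, the force, the opening and the grip force at its end, in the units of the state.
- robot.state(): the state, without advancing time (a new reading comes with each control period).
- robot.get_image(name): name is "scene" or "top" or "wrist"; returns the picture (400x640x3 uint8, red, green, blue); there is no depth.
- robot.get_calibration(name): a dict with "camera_matrix" (3x3 intrinsics, pixels), "xyz" and "orientation" of the camera in the world. Camera axes: x right, y down, z forward; pixel columns grow to the right and rows downward; lengths in mm; the calibration is good to about 2 mm. The wrist camera is an equidistant fisheye: a pixel r from the principal point sees the ray r / f radians off the axis. A picture is of the moment at which its call begins: read the wrist's pose just before it. get_calibration takes no time and is no camera call; for the wrist camera it gives the pose at the moment of the call.
- robot.sign_off(): hands the job in; it is judged then, once.
The state is a dict: "time_s": time; "joint_positions": joint angles; "joint_velocities": joint speeds; "joint_efforts": joint torques, N m; "ee_pos": TCP position; "eef_rot": TCP orientation; "contact_force": force on the tool from outside, world axes, zero at the start; "torque": the same for the moment, N m; "opening": opening from 0.0 (shut) to 1.0 (fully open); "gripper_force": force on a finger pad.
Only numpy, scipy, OpenCV 4.12 (cv2) and the standard library are available. Lean on these libraries where they do the work, as an engineer would, in place of code of your own. Each camera call takes 0.05 s, during which the arm holds its last target. There are 200 camera calls.

## Working session

There is one attempt and no reset: what is moved stays moved. The work goes in short steps, Python scripts to look and compute and a tool call to move; the robot and the scene stay as the last step left them, time stands still between calls to the robot, and variables do not carry over. Pictures are saved under pics/ and viewed, at most 10 in all, crops included, and the job is handed in when it is done.

Besides the shell and the picture viewer there is one more tool, called after "Emit:" in YAML: its name, and indented under it one key for each argument. play_rows: Moves the arm, as the interface text tells. Its arguments: {"type":"object","properties":{"plan":{"type":"array"},"squeeze":{"type":"number"}},"required":["plan"]}

```bash
mkdir -p pics
python3 - <<'E'
from bench import robot
import cv2,numpy as np
for n in("scene","top"):
    im=robot.get_image(n); cv2.imwrite(f"pics/{n}0.png",im[:,:,::-1])
    c=robot.get_calibration(n); print(n,np.round(c["camera_matrix"],1).tolist(),np.round(c["xyz"],1),np.round(c["orientation"],4).tolist())
s=robot.state(); print(s["time_s"],np.round(s["ee_pos"],1),np.round(s["eef_rot"],3).tolist(),s["opening"])
E
```

```text
scene [[366.9, 0.0, 316.4], [0.0, 366.9, 202.0], [0.0, 0.0, 1.0]] [ 694.6 -549.1  701.9] [[0.9879, 0.0961, -0.122], [0.1541, -0.7041, 0.6931], [-0.0193, -0.7035, -0.7104]]
top [[458.3, 0.0, 322.1], [0.0, 458.3, 201.5], [0.0, 0.0, 1.0]] [ 463.9    8.3 1045. ] [[-0.0293, -0.9929, 0.1151], [-0.9992, 0.0324, 0.0246], [-0.0282, -0.1142, -0.9931]]
0.1 [ 139.7 -531.6  192.9] [[0.967, 0.254, -0.0], [0.254, -0.967, 0.001], [0.0, -0.001, -1.0]] 0.9991057654881903
```

View pics/scene0.png

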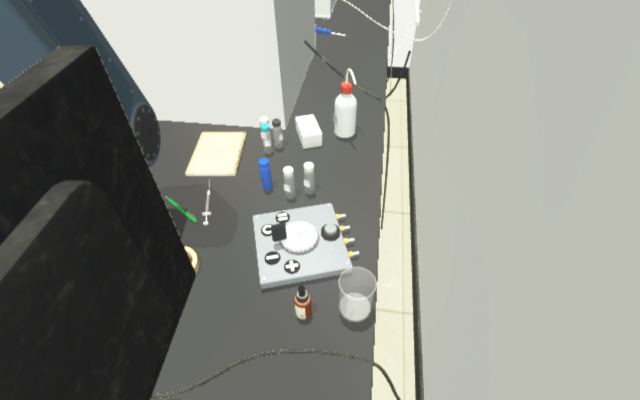

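View pics/top0.png

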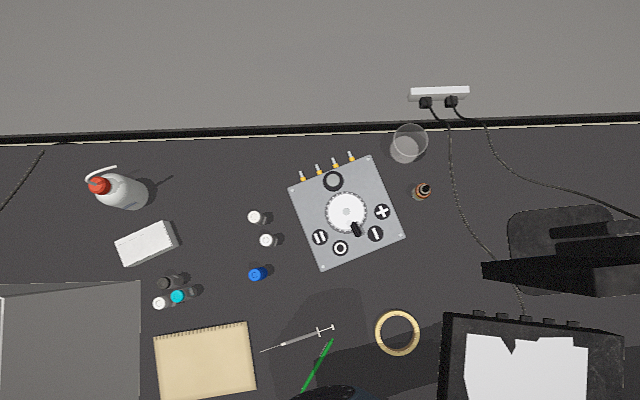

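Top view: dial centre (346,212), tab near (355,230), cross disc (382,212), single bar (375,233), ring (340,248), double bar (319,237), and button (333,181). The bottle is at (422,191), the beaker at (408,145), the vials at (254,217) and (266,240), and the blue look-alike at (257,274). Candidates for the target are the four discs. Only (382,212) bears a cross, and the brass ring at (397,333) is irrelevant. I'll check this in a close crop and measure.

```bash
cat > h.py <<'E'
from bench import robot
import numpy as np,cv2
def cast(n,px,z,c=None):
    c=c or robot.get_calibration(n);K=np.array(c["camera_matrix"]);R=np.array(c["orientation"]);o=np.array(c["xyz"])
    d=R@np.linalg.solve(K,[px[0],px[1],1.]);return (o+d*(z-o[2])/d[2])[:2]
E
python3 - <<'E'
from h import *
im=cv2.imread("pics/top0.png")
cv2.imwrite("pics/c0.png",cv2.resize(im[145:275,280:440],None,fx=5,fy=4.6,interpolation=cv2.INTER_CUBIC)[:598])
for n,p,z in[("cross",(382,212),34),("bar",(375,233),34),("ring",(340,248),34),("dbl",(319,237),34),("dial",(346,212),48),("button",(333,181),38),("bottlecap",(424,189),102),("vialA",(254,217),95),("vialB",(266,240),95),("tabtip",(357,234),95)]:
    print(n,cast("top",p,z).round(1))
E
```

```text
cross [553.3 -98.2]
bar [507.6 -80.8]
ring [477.1  -2.9]
dbl [502.5  42.5]
dial [554.6 -18.5]
button [625.6   7.7]
bottlecap [ 592.2 -179.6]
vialA [546. 175.]
vialB [497.3 150.6]
tabtip [504.  -38.3]
```

View pics/c0.png

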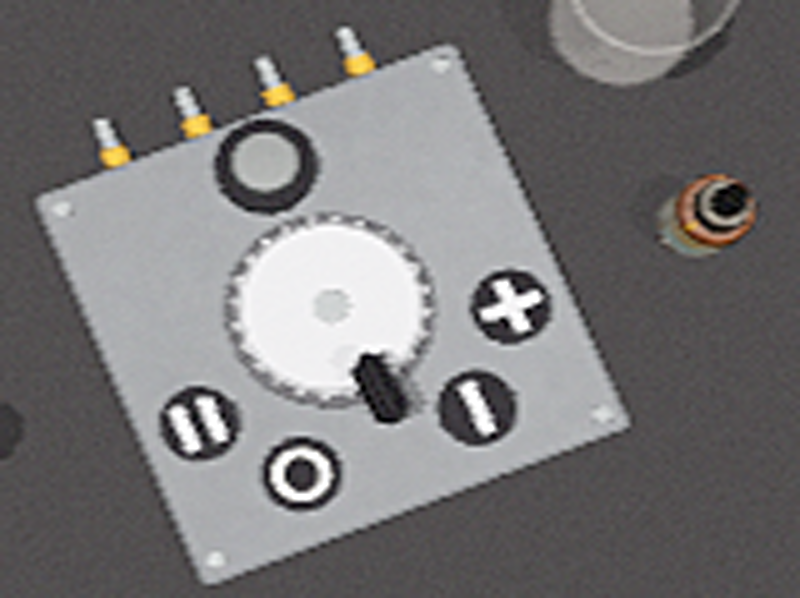

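Run:
```python
from h import *
im=cv2.imread("pics/top0.png")
a=cv2.convertScaleAbs(cv2.resize(im[200:400,400:640],(480,400)),alpha=1.6,beta=20)
w=cv2.convertScaleAbs(robot.get_image("wrist")[:,:,::-1],alpha=1.3)
w=cv2.resize(w,(320,200)); o=np.zeros((400,800,3),np.uint8);o[:,:480]=a;o[:200,480:]=w
cv2.imwrite("pics/c1.png",o)
```

```text
(no output)
```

View pics/c1.png

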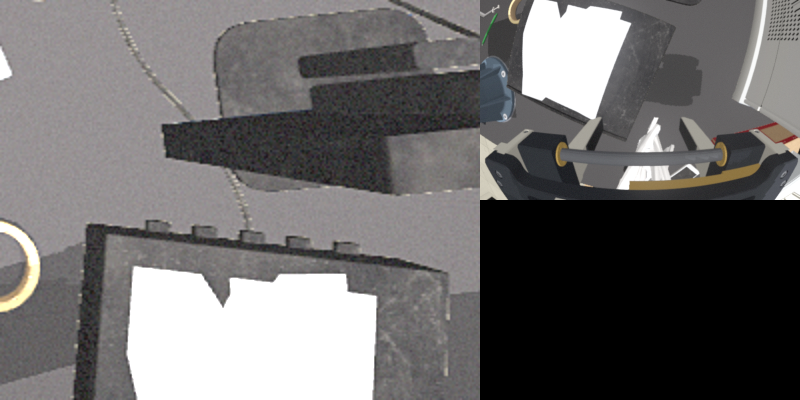

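The low box at (443–620,312–400) carries papers, with the monitor beyond it. I'll lift, pull in close to the base, then swing across.

```bash
cat >> h.py <<'E'
def rows(wps):
    "wps: (x,y,z,yaw_deg,n) world -> rows in tool axes (tool down)"
    s=robot.state();p=np.array(s["ee_pos"]);R=np.array(s["eef_rot"]);yaw=np.degrees(np.arctan2(R[1,0],R[0,0]))
    print("t",s["time_s"],"p",p.round(1),"yaw",round(yaw,1),"down",R[:,2].round(3),"F",np.round(s["contact_force"],1))
    for x,y,z,w,n in wps:
        d=(np.array([x,y,z])-p)/n; dy=(w-yaw)/n; print("--",n)
        for i in range(n):
            a=np.radians(yaw); print([round(v,1) for v in (d@[np.cos(a),np.sin(a),0],d@[np.sin(a),-np.cos(a),0],-d[2],0,0,-dy,0)]); yaw+=dy; p=p+d
E
python3 -c "
from h import *
rows([(140,-532,293,14.7,3),(150,-280,293,14.7,6),(270,-100,293,75,7),(400,5,293,110,4),(492,5,250,110,3)])"
```

```text
t 0.15 p [ 139.7 -531.7  192.9] yaw 14.7 down [-0.     0.001 -1.   ] F [ 0.  -0.5 -0.7]
-- 3
[np.float64(0.1), np.float64(0.1), np.float64(-33.4), 0, 0, np.float64(0.0), 0]
[np.float64(0.1), np.float64(0.1), np.float64(-33.4), 0, 0, np.float64(0.0), 0]
[np.float64(0.1), np.float64(0.1), np.float64(-33.4), 0, 0, np.float64(0.0), 0]
-- 6
[np.float64(12.3), np.float64(-40.2), np.float64(-0.0), 0, 0, np.float64(0.0), 0]
[np.float64(12.3), np.float64(-40.2), np.float64(-0.0), 0, 0, np.float64(0.0), 0]
[np.float64(12.3), np.float64(-40.2), np.float64(-0.0), 0, 0, np.float64(0.0), 0]
[np.float64(12.3), np.float64(-40.2), np.float64(-0.0), 0, 0, np.float64(0.0), 0]
[np.float64(12.3), np.float64(-40.2), np.float64(-0.0), 0, 0, np.float64(0.0), 0]
[np.float64(12.3), np.float64(-40.2), np.float64(-0.0), 0, 0, np.float64(0.0), 0]
-- 7
[np.float64(23.1), np.float64(-20.5), np.float64(-0.0), 0, 0, np.float64(-8.6), 0]
[np.float64(25.9), np.float64(-16.8), np.float64(-0.0), 0, 0, np.float64(-8.6), 0]
[np.float64(28.1), np.float64(-12.8), np.float64(-0.0), 0, 0, np.float64(-8.6), 0]
[np.float64(29.7
[... 196 characters left out ...]
0.0), 0, 0, np.float64(-8.6), 0]
[np.float64(30.4), np.float64(5.4), np.float64(-0.0), 0, 0, np.float64(-8.6), 0]
-- 4
[np.float64(33.8), np.float64(24.6), np.float64(-0.0), 0, 0, np.float64(-8.8), 0]
[np.float64(29.6), np.float64(29.4), np.float64(-0.0), 0, 0, np.float64(-8.8), 0]
[np.float64(24.8), np.float64(33.6), np.float64(-0.0), 0, 0, np.float64(-8.8), 0]
[np.float64(19.4), np.float64(37.0), np.float64(-0.0), 0, 0, np.float64(-8.8), 0]
-- 3
[np.float64(-10.5), np.float64(28.8), np.float64(14.3), 0, 0, np.float64(-0.0), 0]
[np.float64(-10.5), np.float64(28.8), np.float64(14.3), 0, 0, np.float64(-0.0), 0]
[np.float64(-10.5), np.float64(28.8), np.float64(14.3), 0, 0, np.float64(-0.0), 0]
```

Emit:
play_rows:
  plan:
    - [[0, 0, -33, 0, 0, 0, 0], [0, 0, -33, 0, 0, 0, 0], [0, 0, -33, 0, 0, 0, 0], [12, -40, 0, 0, 0, 0, 0], [12, -40, 0, 0, 0, 0, 0], [12, -40, 0, 0, 0, 0, 0], [12, -40, 0, 0, 0, 0, 0], [12, -40, 0, 0, 0, 0, 0], [12, -40, 0, 0, 0, 0, 0], [0, 0, 0, 0, 0, 0, 0]]

```text
time_s: 1.4
ee_pos: [148.4, -279.9, 292.5]
eef_rot: [[0.967, 0.255, 0.0], [0.255, -0.967, -0.001], [0.0, 0.001, -1.0]]
contact_force: [-0.4, 0.0, 0.9]
opening: 0.01
gripper_force: 0.0
```

Emit:
play_rows:
  plan:
    - [[23, -20, 0, 0, 0, -8.6, 0], [26, -17, 0, 0, 0, -8.6, 0], [28, -13, 0, 0, 0, -8.6, 0], [30, -8, 0, 0, 0, -8.6, 0], [31, -4, 0, 0, 0, -8.6, 0], [31, 1, 0, 0, 0, -8.6, 0], [30, 5, 0, 0, 0, -8.6, 0], [0, 0, 0, 0, 0, 0, 0]]

```text
time_s: 2.4
ee_pos: [269.4, -101.3, 292.3]
eef_rot: [[0.257, 0.966, -0.0], [0.966, -0.257, 0.0], [0.0, -0.0, -1.0]]
contact_force: [0.5, -1.0, -0.1]
opening: 0.004
gripper_force: 0.0
```

Emit:
play_rows:
  plan:
    - [[34, 25, 0, 0, 0, -8.8, 0], [30, 29, 0, 0, 0, -8.8, 0], [25, 34, 0, 0, 0, -8.8, 0], [19, 37, 0, 0, 0, -8.8, 0], [0, 0, 0, 0, 0, 0, 0]]

```text
time_s: 3.02
ee_pos: [400.4, 3.5, 291.8]
eef_rot: [[-0.345, 0.939, -0.001], [0.939, 0.345, 0.0], [0.0, -0.001, -1.0]]
contact_force: [-0.3, 0.4, -0.0]
opening: 0.006
gripper_force: 0.0
```

Run:
```python
from h import *
rows([(492,5,150,110,4)])
cv2.imwrite("pics/w1.png",robot.get_image("wrist")[:,:,::-1])
c=robot.get_calibration("wrist");print(np.round(c["camera_matrix"],1).tolist(),np.round(c["xyz"],1),np.round(c["orientation"],3).tolist())
```

```text
t 3.025 p [400.4   3.5 291.8] yaw 110.2 down [-0.001  0.    -1.   ] F [-0.3  0.4 -0. ]
-- 4
[np.float64(-7.5), np.float64(21.6), np.float64(35.4), 0, 0, np.float64(0.0), 0]
[np.float64(-7.5), np.float64(21.6), np.float64(35.4), 0, 0, np.float64(0.0), 0]
[np.float64(-7.5), np.float64(21.6), np.float64(35.4), 0, 0, np.float64(0.0), 0]
[np.float64(-7.5), np.float64(21.6), np.float64(35.4), 0, 0, np.float64(0.0), 0]
[[309.7, 0.0, 322.3], [0.0, 309.7, 198.7], [0.0, 0.0, 1.0]] [371.7  80.5 483.1] [[0.94, 0.327, 0.099], [0.342, -0.898, -0.277], [-0.002, 0.294, -0.956]]
```

View pics/w1.png

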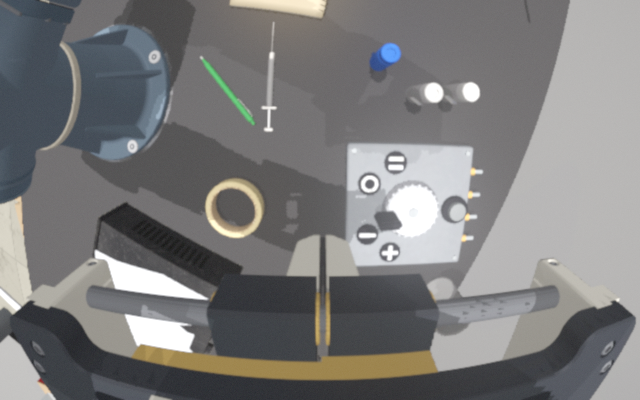

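Wrist view: cross disc (390,252), dial centre (411,210), tab top near (386,221), button (455,209). I'll check these against the top-view estimates.

```bash
cat >> h.py <<'E'
def wcast(px,z,c):
    K=np.array(c["camera_matrix"]);R=np.array(c["orientation"]);o=np.array(c["xyz"])
    v=(np.array(px,float)-K[:2,2])/K[0,0];t=np.hypot(*v);d=R@np.r_[np.sin(t)*v/t,np.cos(t)]
    return (o+d*(z-o[2])/d[2])[:2]
E
python3 - <<'E'
from h import *
c=robot.get_calibration("wrist")
for n,p,z in[("cross",(390,252),34),("dial",(412,210),48),("ring",(369,184),34),("button",(455,209),38),("tabtip",(380,222),95)]:print(n,wcast(p,z,c).round(1))
E
```

```text
cross [554.2 -97.8]
dial [551.8 -15.7]
ring [476.4  -3.8]
button [625.7   8.6]
tabtip [496.9 -36.3]
```

Emit:
play_rows:
  plan:
    - [[-7.5, 21.6, 35, 0, 0, 0, 0], [-7.5, 21.6, 35, 0, 0, 0, 0], [-7.5, 21.6, 35, 0, 0, 0, 0], [-7.5, 21.6, 35, 0, 0, 0, 0], [0, 0, 0, 0, 0, 0, 0]]

```text
time_s: 3.7
ee_pos: [489.4, 3.6, 150.5]
eef_rot: [[-0.34, 0.94, -0.004], [0.94, 0.34, 0.0], [0.002, -0.004, -1.0]]
contact_force: [0.5, -0.3, 0.5]
opening: 0.012
gripper_force: 0.0
```

Run:
```python
from h import *
s=robot.state();print(s["ee_pos"])
w=robot.get_image("wrist")[:,:,::-1];t=robot.get_image("top")[:,:,::-1]
cv2.imwrite("pics/w2.png",np.hstack([cv2.resize(w[:,:],(480,300)),cv2.resize(t[160:260,290:390],(300,300))]))
np.save("w2.npy",w)
c=robot.get_calibration("wrist");print(np.round(c["xyz"],1))
```

```text
[489.39821561   3.59241749 150.49461772]
[462.   81.7 344.4]
```

View pics/w2.png

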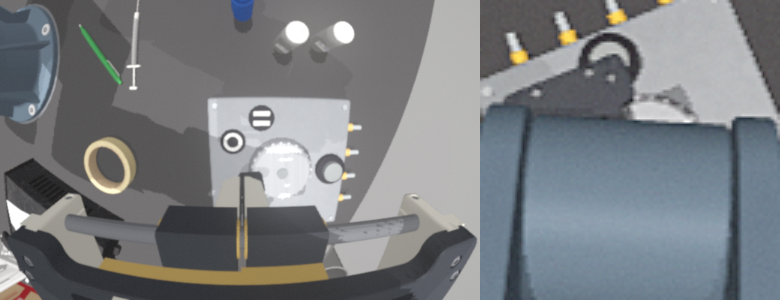

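Emit:
play_rows:
  plan:
    - [[0, 0, 22, 0, 0, 0, 0], [0, 0, 22, 0, 0, 0, 0], [0, 0, 22, 0, 0, 0, 0], [0, 0, 22, 0, 0, 0, 0], [0, 0, 0, 0, 0, 0, 0]]

```text
time_s: 4.42
ee_pos: [489.9, 4.6, 65.1]
eef_rot: [[-0.343, 0.939, -0.0], [0.939, 0.343, -0.0], [0.0, -0.0, -1.0]]
contact_force: [-0.5, 0.4, 0.8]
opening: 0.006
gripper_force: 0.0
```

Emit:
play_rows:
  plan:
    - [[-8, 0, 0, 0, 0, 0, 0], [-8, 0, 0, 0, 0, 0, 0], [-8, 0, 0, 0, 0, 0, 0], [-3, 0, 0, 0, 0, 0, 0], [-2, 0, 0, 0, 0, 0, 0], [-2, 0, 0, 0, 0, 0, 0], [-2, 0, 0, 0, 0, 0, 0]]

```text
time_s: 5.3
ee_pos: [501.7, -25.8, 64.3]
eef_rot: [[-0.344, 0.939, -0.0], [0.939, 0.344, 0.0], [0.001, -0.0, -1.0]]
contact_force: [0.6, 2.8, 0.3]
opening: 0.006
gripper_force: 1.3
```

Emit:
play_rows:
  plan:
    - [[-2.7, -0.5, 0, 0, 0, -3, 0], [-2.7, -0.5, 0, 0, 0, -3, 0], [-2.7, -0.5, 0, 0, 0, -3, 0], [-2.7, -0.5, 0, 0, 0, -3, 0], [-2.7, -0.5, 0, 0, 0, -3, 0], [-2.7, -0.5, 0, 0, 0, -3, 0], [-2.7, -0.5, 0, 0, 0, -3, 0], [-2.7, -0.5, 0, 0, 0, -3, 0], [-2.7, -0.5, 0, 0, 0, -3, 0], [-2.7, -0.5, 0, 0, 0, -3, 0]]

```text
time_s: 6.55
ee_pos: [511.8, -50.8, 64.2]
eef_rot: [[-0.769, 0.64, -0.002], [0.64, 0.769, 0.0], [0.001, -0.001, -1.0]]
contact_force: [-3.1, 0.8, 1.7]
opening: 0.001
gripper_force: 1.5
```

Emit:
play_rows:
  plan:
    - [[-2.7, -0.5, 0, 0, 0, -3, 0], [-2.7, -0.5, 0, 0, 0, -3, 0], [-2.7, -0.5, 0, 0, 0, -3, 0], [-2.7, -0.5, 0, 0, 0, -3, 0], [-2.7, -0.5, 0, 0, 0, -3, 0], [-2.7, -0.5, 0, 0, 0, -3, 0], [-2.7, -0.5, 0, 0, 0, -3, 0], [0, 0, 0, 0, 0, 0, 0]]

```text
time_s: 7.55
ee_pos: [526.3, -63.6, 64.1]
eef_rot: [[-0.946, 0.324, -0.001], [0.324, 0.946, 0.0], [0.001, -0.0, -1.0]]
contact_force: [-1.3, -0.6, 0.3]
opening: 0.007
gripper_force: 1.1
```

Run:
```python
from h import *
s=robot.state();print(s["time_s"],s["ee_pos"])
w=robot.get_image("wrist")[:,:,::-1];t=robot.get_image("scene")[:,:,::-1]
cv2.imwrite("pics/w3.png",np.hstack([cv2.resize(w[:,:],(480,300)),cv2.resize(t[190:290,240:340],(300,300))]))
```

```text
7.55 [526.33053896 -63.63388972  64.08725503]
```

View pics/w3.png

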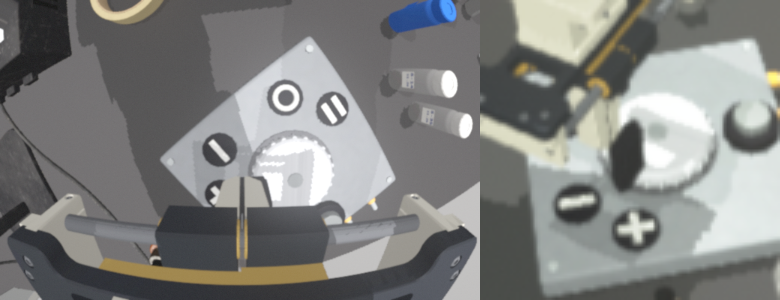

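Contact is holding on the one side and the scene view shows the tab short of the cross by ~15°. I'll continue.

Emit:
play_rows:
  plan:
    - [[-2.7, -0.5, 0, 0, 0, -3, 0], [-2.7, -0.5, 0, 0, 0, -3, 0], [-2.7, -0.5, 0, 0, 0, -3, 0], [-2.7, -0.5, 0, 0, 0, -3, 0], [-1.8, -0.3, 0, 0, 0, -2, 0], [0, 0, 0, 0, 0, 0, 0]]

```text
time_s: 8.4
ee_pos: [538.5, -68.7, 64.3]
eef_rot: [[-0.996, 0.086, -0.0], [0.086, 0.996, -0.0], [0.0, -0.0, -1.0]]
contact_force: [-1.8, -1.6, -0.3]
opening: 0.005
gripper_force: 1.1
```

Run:
```python
from h import *
s=robot.state();p=np.array(s["ee_pos"]);R=np.array(s["eef_rot"]);r=p[:2]-[554,-18]
print(s["time_s"],p,np.degrees(np.arctan2(R[1,0],R[0,0])),r@(-R[:2,1]),r@R[:2,0])
t=robot.get_image("scene")[:,:,::-1];cv2.imwrite("pics/s4.png",cv2.resize(t[200:290,240:360],(800,600),interpolation=cv2.INTER_CUBIC))
c=robot.get_calibration("scene");K=np.array(c["camera_matrix"]);Rc=np.array(c["orientation"]);o=np.array(c["xyz"])
def pr(P):
    q=K@(Rc.T@(np.array(P,float)-o));q=q[:2]/q[2];return ((q-[240,200])*[800/120,600/90]).round(0)
for a in (262,269,276):
    u=np.array([np.cos(np.radians(a)),np.sin(np.radians(a))]);print(a,pr([*(np.array([554,-18])+62*u),95]),pr([*(np.array([554,-18])+28*u),95]))
print(pr([553.5,-98,34]),pr([554,-18,48]))
```

```text
8.4 [538.49563679 -68.72138453  64.25155714] 175.077598967779 51.86468965462569 11.094957895366246
262 [309. 272.] [345. 193.]
269 [332. 276.] [355. 195.]
276 [356. 277.] [366. 195.]
[336. 435.] [381. 222.]
```

View pics/s4.png

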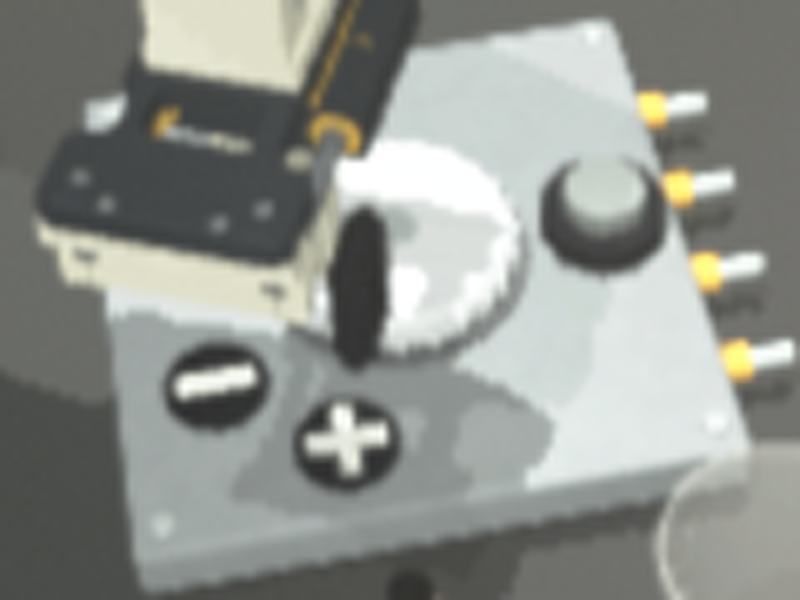

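Tab now nearly at the cross (scene crop: cross (347,442), tab foot (355,365)). I'll back off, rise, and look from above.

Emit:
play_rows:
  plan:
    - [[10, 0, 0, 0, 0, 0, 0], [15, 0, 0, 0, 0, 0, 0], [20, 0, -20, 0, 0, 0, 0], [30, 0, -35, 0, 0, 0, 0], [30, 0, -35, 0, 0, 0, 0], [30, 0, -35, 0, 0, 0, 0], [30, 0, -35, 0, 0, 0, 0], [0, 0, 0, 0, 0, 0, 0]]

```text
time_s: 9.45
ee_pos: [373.9, -54.6, 226.5]
eef_rot: [[-0.996, 0.086, 0.005], [0.086, 0.996, -0.001], [-0.006, -0.001, -1.0]]
contact_force: [0.4, -0.4, -0.1]
opening: 0.006
gripper_force: 0.0
```

Run:
```python
from h import *
s=robot.state();print(s["time_s"],s["ee_pos"])
w=robot.get_image("wrist")[:,:,::-1];t=robot.get_image("top")[:,:,::-1]
c=robot.get_calibration("wrist");np.savez("w5.npz",K=c["camera_matrix"],R=c["orientation"],o=c["xyz"])
cv2.imwrite("pics/wf.png",w)
cv2.imwrite("pics/w5.png",np.hstack([cv2.resize(w,(480,300)),cv2.resize(t[160:260,300:400],(300,300))]))
```

```text
9.45 [373.92516209 -54.56932844 226.48562552]
```

View pics/w5.png

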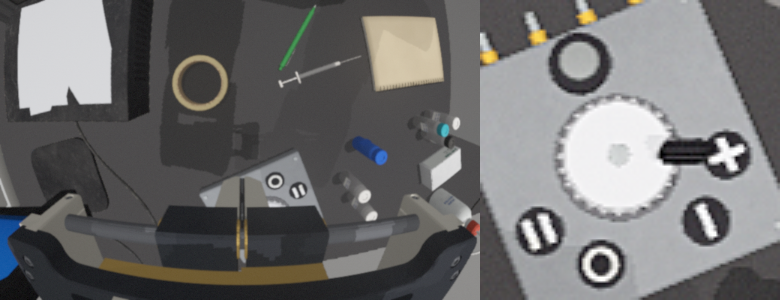

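Run:
```python
from h import *
t=robot.get_image("top")[:,:,::-1].copy()
roi=t[200:225,352:379];g=roi.max(2)
n,l,st,ce=cv2.connectedComponentsWithStats((g<70).astype(np.uint8))
print(st,ce+[352,200])
r=t[195:230,355:400];print(g[::1,::1].tolist().__str__()[:0])
for row in g[3:18]:print(' '.join(f'{v:3d}' for v in row))
f=lambda x,y:(300+(x-480)/3,160+y/3)
for a in ((619,154,48),(728,155,34),(664,151,95),(708,151,95),(580,62,38)):print(a,cast("top",f(*a[:2]),a[2]).round(1))
```

```text
[[  0   0  27  25 542]
 [  8   5  19  14 133]] [[363.85424354 212.41328413]
 [369.66917293 210.31578947]]

242 242 243 240 242 243 242 244 247 234 173 121 113 152 184 182 182 182 183 183 183 183 180 182 184 188 192
242 242 241 243 242 244 244 245 247 249 240 204 108 152 193 187 183 184 188 185 184 181 181 184 193 179 116
241 243 242 238 228 228 227 225 230 240 234 155  97 120 151 189 198 196 200 200 199 194 194 195 176  80  39
242 241 243 239 230 230 228 231 240 225 150 145 142  99  87 105 112 116 120 100  64  66 150 176  61  45 131
243 242 238 229 230 229 230 238 223 113  32  30  29  36  45  30  31  35  25  37  36  38  34  40  28  39 126
243 241 245 238 231 231 235 230 176  12  27  33  33  40  38  40  30  32  34  35  32  37  35  35  32  39  23
243 242 242 238 228 230 239 218  51  38  58  52  55  60  50  49  51  57  53  53  62  56  59  51  45  29  36
242 241 242 243 239 234 227 174   0  45  59  57  56  59  62  64  53  57  55  57  60  56  47  46  37  35  26
242 241 242 244 238 235 220 118   0   9  16  24   9  11   3  17  20  19  19  15  10  13  12  23  28  62 134
243 242 242 243 238 233 217 106   1  48  80  84  83  74  81  80  83  81  81  82  81  86  59  58 155 241 255
240 242 242 243 244 241 238 237 185   0   2   3   0  11   0   8   1  20   7   3  13  18  37  18 224 255 255
242 242 241 243 243 243 247 255 233  83  96  86  45  28  34  48  47  48  39  51  62 105 103  28 134 194 188
243 242 243 242 240 243 242 246 252 255 255 255 203 166 163 194 208 204 203 203 200 201 180  98  46  37  41
242 241 242 242 242 242 242 243 244 248 252 237 203 200 147 180 189 185 187 185 180 184 187 151  53  51  54
242 241 243 242 243 243 242 241 243 244 237 216 212 170 147 185 182 182 183 181 182 178 185 195 169  37  63
(619, 154, 48) [556.  -19.2]
(728, 155, 34) [554.  -99.7]
(664, 151, 95) [552.8 -49.1]
(708, 151, 95) [551.8 -79.5]
(580, 62, 38) [626.3   6.9]
```

The tab is within ~1–2° of the cross line, well inside tolerance. Now the button at (626, 7).

```bash
python3 -c "
from h import *
rows([(626,7.5,160,175,8),(626,7.5,60,175,5)])" | tr -d 'a-z()' | uniq
```

```text
9.6  [374.2 -54.5 223.8]  175.1  [ 0.  0. -1.] F [-0.5  0.1  1.4]
-- 8
[.64-30.7, .6410.4, .648.0, 0, 0, .640.0, 0]
[.64-30.7, .6410.5, .648.0, 0, 0, .640.0, 0]
-- 5
[.640.0, .64-0.0, .6420.0, 0, 0, .640.0, 0]
```

Emit:
play_rows:
  plan:
    - [[-30.7, 10.4, 8, 0, 0, 0, 0], [-30.7, 10.4, 8, 0, 0, 0, 0], [-30.7, 10.4, 8, 0, 0, 0, 0], [-30.7, 10.4, 8, 0, 0, 0, 0], [-30.7, 10.4, 8, 0, 0, 0, 0], [-30.7, 10.4, 8, 0, 0, 0, 0], [-30.7, 10.4, 8, 0, 0, 0, 0], [-30.7, 10.4, 8, 0, 0, 0, 0], [0, 0, 0, 0, 0, 0, 0]]

```text
time_s: 10.72
ee_pos: [626.5, 8.0, 157.2]
eef_rot: [[-0.996, 0.085, -0.003], [0.085, 0.996, 0.0], [0.003, 0.0, -1.0]]
contact_force: [-0.5, 0.8, -1.1]
opening: 0.005
gripper_force: 0.0
```

Emit:
play_rows:
  plan:
    - [[0, 0, 20, 0, 0, 0, 0], [0, 0, 20, 0, 0, 0, 0], [0, 0, 20, 0, 0, 0, 0], [0, 0, 20, 0, 0, 0, 0], [0, 0, 15, 0, 0, 0, 0], [0, 0, 0, 0, 0, 0, 0]]

```text
time_s: 11.48
ee_pos: [625.0, 7.3, 64.0]
eef_rot: [[-0.996, 0.085, -0.002], [0.085, 0.996, 0.0], [0.002, -0.0, -1.0]]
contact_force: [0.1, 0.3, 0.5]
opening: 0.006
gripper_force: 0.0
```

Run:
```python
from h import *
s=robot.state();print(s["time_s"],s["ee_pos"],s["contact_force"])
t=robot.get_image("scene")[:,:,::-1];cv2.imwrite("pics/s6.png",cv2.resize(t[170:290,250:410],(800,600),interpolation=cv2.INTER_CUBIC))
```

```text
11.475 [624.98493945   7.29976992  64.00511677] [0.11430325 0.32882582 0.47481805]
```

View pics/s6.png

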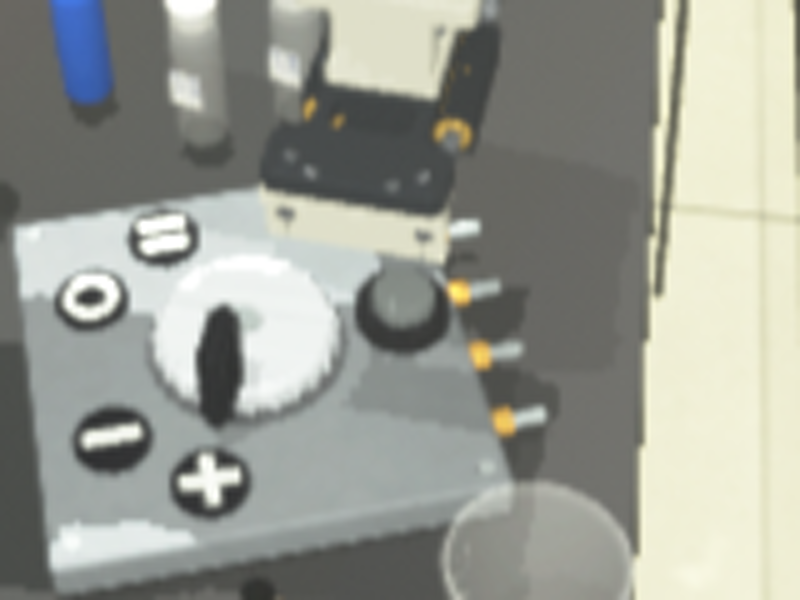

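The tab is in line with the cross (crop (218,415)→(210,482)) and the fingers are over the button. Pressing gently.

Emit:
play_rows:
  plan:
    - [[0, 0, 5, 0, 0, 0, 0], [0, 0, 5, 0, 0, 0, 0], [0, 0, 3, 0, 0, 0, 0], [0, 0, 2, 0, 0, 0, 0], [0, 0, 0, 0, 0, 0, 0]]

```text
time_s: 12.15
ee_pos: [625.9, 7.4, 50.2]
eef_rot: [[-0.996, 0.085, -0.0], [0.085, 0.996, 0.0], [0.0, 0.0, -1.0]]
contact_force: [0.9, -0.1, -0.3]
opening: 0.003
gripper_force: 0.0
```

Emit:
play_rows:
  plan:
    - [[0, 0, 2, 0, 0, 0, 0], [0, 0, 2, 0, 0, 0, 0], [0, 0, 2, 0, 0, 0, 0], [0, 0, 0, 0, 0, 0, 0]]

```text
time_s: 12.65
ee_pos: [625.8, 7.3, 44.1]
eef_rot: [[-0.996, 0.085, -0.0], [0.085, 0.996, 0.0], [0.0, -0.0, -1.0]]
contact_force: [-0.2, 0.4, 1.3]
opening: 0.003
gripper_force: 0.0
```

Emit:
play_rows:
  plan:
    - [[0, 0, 1.5, 0, 0, 0, 0], [0, 0, 1.5, 0, 0, 0, 0], [0, 0, 0, 0, 0, 0, 0]]

```text
time_s: 13.02
ee_pos: [625.8, 7.3, 41.2]
eef_rot: [[-0.996, 0.085, -0.0], [0.085, 0.996, 0.0], [0.0, -0.0, -1.0]]
contact_force: [0.6, -0.3, 0.6]
opening: 0.004
gripper_force: 0.0
```

Emit:
play_rows:
  plan:
    - [[0, 0, 1.5, 0, 0, 0, 0], [0, 0, 1.5, 0, 0, 0, 0], [0, 0, 0, 0, 0, 0, 0]]

```text
time_s: 13.4
ee_pos: [625.9, 7.3, 38.2]
eef_rot: [[-0.996, 0.085, -0.0], [0.085, 0.996, 0.0], [0.0, 0.0, -1.0]]
contact_force: [1.2, 1.3, 0.4]
opening: 0.005
gripper_force: 0.0
```

Emit:
play_rows:
  plan:
    - [[0, 0, 1, 0, 0, 0, 0], [0, 0, 1, 0, 0, 0, 0], [0, 0, 0, 0, 0, 0, 0]]

```text
time_s: 13.78
ee_pos: [625.9, 7.3, 36.2]
eef_rot: [[-0.996, 0.085, -0.0], [0.085, 0.996, 0.0], [0.0, 0.0, -1.0]]
contact_force: [0.2, 0.5, 0.0]
opening: 0.006
gripper_force: 0.0
```

Run:
```python
from h import *
for z in (30,34,38,42,46,50):print(z,cast("top",(333.4,180.6),z).round(1),cast("scene",(328.8,227.5),z).round(1))
```

```text
30 [627.7   6.7] [622.2  25. ]
34 [627.1   6.8] [622.7  21.5]
38 [626.4   6.8] [623.1  18.1]
42 [625.8   6.8] [623.5  14.7]
46 [625.1   6.8] [624.   11.3]
50 [624.5   6.8] [624.4   7.9]
```

Emit:
play_rows:
  plan:
    - [[0, 0, 1, 0, 0, 0, 0], [0, 0, 0, 0, 0, 0, 0]]

```text
time_s: 14.02
ee_pos: [625.9, 7.3, 35.3]
eef_rot: [[-0.996, 0.085, -0.0], [0.085, 0.996, 0.0], [0.0, -0.0, -1.0]]
contact_force: [-0.7, 0.5, -0.4]
opening: 0.005
gripper_force: 0.0
```

Run:
```python
from h import *
c=robot.get_calibration("scene");K=np.array(c["camera_matrix"]);Rc=np.array(c["orientation"]);o=np.array(c["xyz"])
def pr(P):
    q=K@(Rc.T@(np.array(P,float)-o));return (q[:2]/q[2]).round(1)
print("tcp64",pr([625,7.3,64]),"tcp now",pr([625.9,7.3,35.3]),"btn44",pr([626,7,44]),"btn38",pr([626,7,38]),"collar30",pr([626,7,30]),"dial",pr([554.5,-18.5,48]))
s=robot.get_image("scene");g=cv2.cvtColor(s,cv2.COLOR_RGB2GRAY)
print("cols",list(range(316,346)))
for v in range(214,244):print(v,' '.join(f'{x:3d}' for x in g[v,316:346]))
print(robot.state()["contact_force"])
```

```text
tcp64 [329.1 223.7] tcp now [329.4 231.8] btn44 [329.4 229.5] btn38 [329.4 231.2] collar30 [329.4 233.4] dial [297.4 233.5]
cols [316, 317, 318, 319, 320, 321, 322, 323, 324, 325, 326, 327, 328, 329, 330, 331, 332, 333, 334, 335, 336, 337, 338, 339, 340, 341, 342, 343, 344, 345]
214  74  74  74  74  74  74  75  74  74  75  74  74  75  74  75  75  74  78  84  79  74  74  75  77 107 189 222 217 213 183
215  74  75  74  75  74  74  74  75  74  74  74  74  75  76  74  75  78  90 105  99  76  74  75  82 138 229 242 237 232 206
216  76  76  75  74  74  75  75  75  74  74  73  76  93  91  76  75  77  89 104  98  78  74  74  82 134 214 215 202 189 166
217  74  74  74  74  75  76  75  75  75  75  77  90 115 110  81  75  75  79  84  81  76  75  74  77 109 150 149 135 124 116
218  70  71  71  72  73  73  74  74  75  74  77  91 108 100  81  76  76  77  77  76  75  74  74  78 105 107 107 105 104 102
219  81  76  73  72  70  70  71  70  71  72  73  77  83  78  75  75  77  77  78  77  76  75  74  84 105 102 100 101 100 101
220 143 123 106 101  90  83  81  76  73  72  70  71  72  71  72  74  74  75 
[... 2237 characters left out ...]
60  74  99 120 136 137 136 131 122 129 139
239 192 170 130 140 161 163 162 151 114  94  73  68  61  59  59  61  61  65  73  94 123 130 138 139 137 136 135 137 166 179
240 174 158 128 145 161 162 160 149 137 125 116 119  97  85  86  91  96 111 128 138 154 150 150 148 140 137 137 142 174 194
241 150 134 128 151 161 160 151 142 140 140 140 143 129 122 125 137 140 150 159 159 160 159 159 158 151 149 148 149 165 196
242 139 120 128 158 162 158 144 141 144 152 150 142 140 141 146 159 162 162 162 161 160 160 160 160 159 159 159 158 158 187
243 139 120 137 160 163 159 143 142 146 157 150 143 142 144 155 162 162 163 162 160 160 160 160 161 160 160 160 157 145 150
[ 0.21122206 -0.35905206 -0.52711034]
```

Run:
```python
from h import *
c=robot.get_calibration("scene");K=np.array(c["camera_matrix"]);Rc=np.array(c["orientation"]);o=np.array(c["xyz"])
def pr(P):
    q=K@(Rc.T@(np.array(P,float)-o));return (q[:2]/q[2]).round(1).tolist()
g=cv2.cvtColor(cv2.imread("pics/scene0.png"),cv2.COLOR_BGR2GRAY)
for v in range(220,244):print(v,' '.join(f'{x:3d}' for x in g[v,316:346]))
p=robot.state()["ee_pos"];print(p)
print("finger front low",pr([626,-10,35]),"body front low",pr([626-37,-87,119]),pr([626+37,-87,119]))
```

```text
220 229 229 228 228 228 228 229 229 229 229 229 228 229 229 229 229 228 227 227 225 218 174 113 107 101 106 102  98 103 112
221 229 229 229 228 229 228 229 229 229 229 229 229 229 229 229 229 229 228 228 227 223 193 110  95  93 100  96  93  98 108
222 228 228 229 229 229 229 229 229 229 229 228 229 229 229 229 229 228 227 228 228 225 203 129  95  96 107 107 107 108 109
223 228 228 229 229 229 230 229 228 227 225 217 224 226 227 227 226 224 213 216 225 225 218 170 109 108 116 116 116 117 116
224 228 228 229 230 231 230 229 223 197 188 191 222 225 225 225 225 222 211 196 197 202 221 193 125 118 122 124 120 118 117
225 229 229 230 231 231 229 223 190 147 172 204 224 226 226 226 226 225 223 210 189 153 193 198 149 147 163 170 148 134 139
226 230 230 231 231 230 224 189 136 138 206 224 226 227 227 227 227 226 226 224 211 141 143 183 201 227 232 231 212 213 232
227 233 230 231 231 228 202 135 104 148 221 227 228 227 228 228 228 228 227 227 220 166 108 140 208 240 241 240 240 245 249
228 231 230 230 230 222 160 100  98 152 222 228 228 228 229 229 229 228 228 227 223 185 102 100 169 236 239 
[... 1293 characters left out ...]
48 123 101  85  80  79  78  78  77  80  87 107 150 199 224 228 226 225 223 221 238 241
240 211 176 174 210 230 231 230 225 207 195 180 144 125 113 106 112 115 128 143 161 205 225 228 227 226 226 224 224 238 241
241 190 172 176 218 230 230 231 230 228 227 224 207 198 188 166 190 194 201 207 212 225 228 228 228 228 227 226 223 227 236
242 175 169 179 226 231 231 231 231 231 230 230 229 228 226 217 227 228 228 228 227 228 227 228 228 228 228 227 225 216 220
243 167 169 193 228 231 231 232 231 231 231 231 231 231 231 231 231 231 230 230 228 228 227 228 228 228 228 228 226 209 177
[625.93422826   7.32092842  35.30928698]
finger front low [328.5, 237.5] body front low [305.6, 238.6] [341.8, 242.6]
```

Scene pixels show the button top (row 231–235) still uncovered and unpressed, so the fingertips aren't as low as assumed. I'll keep lowering in small, force-watched steps.

Emit:
play_rows:
  plan:
    - [[0, 0, 1, 0, 0, 0, 0], [0, 0, 1, 0, 0, 0, 0], [0, 0, 0, 0, 0, 0, 0]]

```text
time_s: 14.45
ee_pos: [625.9, 7.4, 33.2]
eef_rot: [[-0.996, 0.085, -0.0], [0.085, 0.996, 0.0], [0.0, -0.0, -1.0]]
contact_force: [-0.1, 0.2, -1.0]
opening: 0.01
gripper_force: 0.0
```

Run:
```python
from h import *
s=robot.state();print(s["ee_pos"],s["contact_force"],np.round(s["joint_positions"],3),np.round(s["joint_efforts"],1))
w=cv2.cvtColor(robot.get_image("wrist"),cv2.COLOR_RGB2GRAY);c=robot.get_calibration("wrist")
R=np.array(c["orientation"]);o=np.array(c["xyz"]);K=np.array(c["camera_matrix"])
def pr(P):
    q=R.T@(np.array(P,float)-o);t=np.arctan2(np.hypot(*q[:2]),q[2]);return (K[:2,2]+K[0,0]*t*q[:2]/np.hypot(*q[:2])).round(1).tolist()
p=np.array(s["ee_pos"]);E=np.array(s["eef_rot"])
for x in(-7.5,0,7.5):print(x,pr(p+E[:,0]*x),pr(p+E[:,0]*x+E[:,1]*17))
print("button z48",pr([626,7,48]),"b+15x",pr([611,7,48]),"b-y",pr([626,-8,48]),"b+y",pr([626,22,48]),"dial",pr([554.5,-18.5,48]))
for v in range(204,250,2):print(v,' '.join(f'{x:3d}' for x in w[v,280:366:3]))
```

```text
[625.85674393   7.35984399  33.20140382] [-0.06485352  0.15732419 -0.99607057] [-0.063  0.677  1.56  -0.     0.905 -1.548] [ -0.  -62.4 -23.8  -0.    0.1  -0. ]
-7.5 [322.2, 242.0] [347.2, 241.9]
0 [322.2, 231.9] [347.5, 231.8]
7.5 [322.2, 221.5] [347.8, 221.4]
button z48 [321.7, 241.4] b+15x [319.6, 219.2] b-y [298.0, 243.2] b+y [345.5, 239.5] dial [266.6, 130.3]
204 152 153 153 154 152 152 154 150 147 123  80  68  65  67  68  67  65  65  63  66  87 131 139 136 139 143 153 153 148
206 152 150 151 153 153 152 152 147 111  72  67  69  72  71  72  69  67  67  65  67  64  88 131 137 137 137 136 134 135
208 152 150 151 152 152 153 151 120  68  68  69  74  70  68  70  69  67  68  70  66  64  63  98 132 138 136 136 135 136
210 152 151 150 151 151 152 138  73  69  73  73  71  65  66  66  65  67  66  67  68  67  64  67 101 135 134 133 135 134
212 144 146 142 138 137 148  97  62  69  71  68  64  65  66  66  67  66  62  65  65  67  67  64  69 142 136 135 134 133
214 136 137 135 136 137 123  69  69  67  68  69  64  63  64  67  64  64  63  65  60  65  63  64  59 124 139 145 145 148
216 136 136 1
[... 1326 characters left out ...]
  53  56  56  92 141 149 153 153 153 128  81 109 152 153 154 148 144 132 115  61  68  67  90 177 177
240 136 149 150 136  53  58  86 138 153 154 153 154 152 122  70 100 154 153 155 154 152 147 133  63  66  65 112 179 178
242 147 150 150 139  55  56 139 156 155 153 154 154 154 124  72 102 153 153 154 155 154 154 149  77  65  64 145 177 178
244 149 151 150 147  70  74 155 154 155 153 154 153 154 123  71  99 154 153 153 152 153 152 153 104  57  64 161 178 177
246 150 150 150 148  92  97 154 154 153 153 154 154 153 119  71  98 154 153 154 154 153 153 153 126  57  72 168 176 176
248 146 147 149 148 120 127 154 152 153 155 154 154 154 114  68  95 153 153 153 150 153 153 151 140  56  90 175 175 169
```

Wrist pixels put the real fingertips ~20–25 mm above the reported TCP (tip edge row 236 vs 222 expected). I'll continue lowering with force checks.

Emit:
play_rows:
  plan:
    - [[0, 0, 2, 0, 0, 0, 0], [0, 0, 2, 0, 0, 0, 0], [0, 0, 1, 0, 0, 0, 0], [0, 0, 0, 0, 0, 0, 0]]

```text
time_s: 15.0
ee_pos: [625.9, 7.3, 28.3]
eef_rot: [[-0.996, 0.085, -0.0], [0.085, 0.996, 0.0], [0.0, 0.0, -1.0]]
contact_force: [0.3, 0.2, 0.5]
opening: 0.003
gripper_force: 0.0
```

Emit:
play_rows:
  plan:
    - [[0, 0, 1.5, 0, 0, 0, 0], [0, 0, 1.5, 0, 0, 0, 0], [0, 0, 0, 0, 0, 0, 0]]

```text
time_s: 15.38
ee_pos: [626.1, 7.3, 25.4]
eef_rot: [[-0.996, 0.085, 0.0], [0.085, 0.996, -0.0], [-0.0, 0.0, -1.0]]
contact_force: [0.1, 0.3, 2.2]
opening: 0.004
gripper_force: 1.1
```

Emit:
play_rows:
  plan:
    - [[0, 0, 1.5, 0, 0, 0, 0], [0, 0, 1, 0, 0, 0, 0], [0, 0, 0, 0, 0, 0, 0]]

```text
time_s: 15.75
ee_pos: [626.0, 7.3, 22.9]
eef_rot: [[-0.996, 0.085, 0.0], [0.085, 0.996, 0.0], [-0.0, 0.0, -1.0]]
contact_force: [0.0, 0.2, 4.4]
opening: 0.005
gripper_force: 1.8
```

Emit:
play_rows:
  plan:
    - [[0, 0, 1, 0, 0, 0, 0], [0, 0, 1, 0, 0, 0, 0], [0, 0, 0, 0, 0, 0, 0]]

```text
time_s: 16.12
ee_pos: [626.1, 7.3, 21.0]
eef_rot: [[-0.996, 0.085, 0.0], [0.085, 0.996, -0.0], [-0.0, 0.0, -1.0]]
contact_force: [-0.5, -0.4, 5.9]
opening: 0.002
gripper_force: 2.8
```

Emit:
play_rows:
  plan:
    - [[0, 0, 0.7, 0, 0, 0, 0], [0, 0, 0.5, 0, 0, 0, 0], [0, 0, 0, 0, 0, 0, 0]]

```text
time_s: 16.5
ee_pos: [626.1, 7.3, 20.8]
eef_rot: [[-0.996, 0.085, 0.0], [0.085, 0.996, -0.0], [-0.0, -0.0, -1.0]]
contact_force: [-4.4, -0.4, 15.7]
opening: 0.008
gripper_force: 8.0
```

The hard stop is reached (force jumped to 15.7 N with no further travel). Releasing, rising and withdrawing.

Emit:
play_rows:
  plan:
    - [[0, 0, -2, 0, 0, 0, 0], [0, 0, -6, 0, 0, 0, 0], [0, 0, -15, 0, 0, 0, 0], [0, 0, -30, 0, 0, 0, 0], [0, 0, -35, 0, 0, 0, 0], [0, 0, -35, 0, 0, 0, 0], [0, 0, -35, 0, 0, 0, 0], [30, 0, -20, 0, 0, 0, 0], [40, 0, 0, 0, 0, 0, 0], [40, 0, 0, 0, 0, 0, 0], [40, 0, 0, 0, 0, 0, 0], [0, 0, 0, 0, 0, 0, 0]]

```text
time_s: 18.0
ee_pos: [474.6, 20.3, 198.4]
eef_rot: [[-0.996, 0.085, -0.0], [0.085, 0.996, 0.0], [0.0, -0.0, -1.0]]
contact_force: [0.8, -0.3, 0.2]
opening: 0.005
gripper_force: 0.0
```

Emit:
play_rows:
  plan:
    - [[40, 0, 0, 0, 0, 0, 0], [40, 0, 0, 0, 0, 0, 0], [30, 0, 0, 0, 0, 0, 0], [0, 0, 0, 0, 0, 0, 0]]

```text
time_s: 18.5
ee_pos: [366.5, 29.5, 198.3]
eef_rot: [[-0.996, 0.085, 0.001], [0.085, 0.996, -0.0], [-0.001, 0.0, -1.0]]
contact_force: [0.5, 0.5, 0.1]
opening: 0.007
gripper_force: 0.0
```

Run:
```python
from h import *
s=robot.state();print(s["time_s"],s["ee_pos"],s["contact_force"])
g=robot.get_image("top").max(2)
a=cv2.imread("pics/top0.png").max(2)
for row in g[203:218,352:379]:print(' '.join(f'{v:3d}' for v in row))
# objects: differences from start in the regions of bottle, beaker, vials, button
for n,(u,v,r) in dict(bottle=(422,191,14),beaker=(408,145,24),va=(254,217,12),vb=(266,240,12),button=(333,181,12)).items():
    d=cv2.absdiff(g[v-r:v+r,u-r:u+r],a[v-r:v+r,u-r:u+r]);print(n,d.mean().round(1),d.max())
```

```text
18.5 [366.54605775  29.54195608 198.26491765] [0.51513483 0.51857676 0.12572971]
241 241 241 242 241 242 242 244 244 233 171 119 110 147 185 184 182 181 181 185 180 183 183 182 187 186 192
241 242 242 241 242 243 243 244 246 249 242 201 109 148 191 188 184 185 184 184 181 181 178 185 191 175 113
241 240 242 237 227 227 226 226 230 239 232 157  91 115 148 188 194 196 197 197 197 196 191 195 174  83  33
241 242 242 236 230 230 228 230 238 223 149 144 139 100  89 108 108 116 120 103  62  56 150 177  60  39 127
242 241 237 228 228 229 231 235 222 115  27  35  37  35  35  33  30  42  33  34  40  36  40  31  33  35 126
242 242 242 238 229 230 233 230 176  11  30  32  36  36  30  31  39  35  31  38  35  33  32  34  34  32  20
241 241 242 238 228 232 239 219  57  37  52  51  56  55  58  56  53  54  64  47  63  55  60  51  41  35  35
243 241 242 242 239 233 228 169   3  50  54  53  53  55  57  53  58  52  56  58  59  50  48  39  34  34  31
243 242 241 241 239 233 220 112   0  21   9  18  21   5  20  14  19  21  13   4  15  17  15  28  29  59 133
241 241 240 242 238 233 214 111   6  34  80  84  83  77  81  73  81  83  84  79  76  81  57  63 152 241 255
241 243 241 241 243 239 236 237 185   0   4   0  11   0  10   9  13   0   0   6  13  20  34  22 218 255 255
241 241 242 242 242 244 247 255 232  84  97  87  47  36  29  43  47  49  51  43  59 105 107  29 134 191 192
241 242 242 241 241 241 243 244 252 255 255 255 201 164 160 197 204 201 204 202 200 200 178 100  43  36  43
241 240 241 241 241 241 240 243 243 246 252 237 200 198 146 178 187 185 186 183 185 185 185 148  52  53  60
241 241 242 240 241 242 242 241 242 243 236 217 210 170 152 188 182 183 179 180 180 180 184 194 165  36  62
bottle 3.2 23
beaker 3.1 31
va 2.6 12
vb 3.9 18
button 2.8 81
```

The tab hasn't moved since it was set, the objects are where they started, and the button looks as it did at the start. Handing in.

```bash
python3 -c "
from bench import robot
print(robot.sign_off())"
```

```text
the job is handed in; nothing more can be done
None
```

The dial's tab was pushed round from one side to the cross disc (about 1–2° off), the button was pressed to its stop and came back up, nothing else was disturbed, and the job is handed in; sign-off gave no verdict.

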